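# Clamp the pinned beetles in the scanner and shut its hood

## Task

Raise the scanner's clear hood gently until it rests against its rear stop. Then set every loose foam block with a pinned beetle upright in a pocket of its own, swing the clamp lever of each filled pocket fully shut, and finally lower the hood by hand, without letting it drop, until it is fully shut. Leave the loupe, eraser, label cards and pinning block where they are.

Things in the scene. Friction and masses are not known exactly. Their poses are not given: they have to be found in the camera images.
- scanner: specimen scanner, a fixed grey open-topped base 180 (x) x 260 (y) x 30 mm with a clear hinged hood. Origin at the centre of its underside on the desk; its +x points to the rear (hinge) side, +y to the left seen from its front. Inner floor 14 mm above the desk; three pockets in a row along y, the middle one at the centre. It does not move, but stands elsewhere and turned a little at each start
- hood (a joint): hinge angle of the clear hood in rad: 0 = shut, resting on the base rim; 1.55 = fully raised against its rear stop, where it stays by itself (it goes over its balance point at about 1.25; below that it falls shut if let go, at up to 3 rad/s). Weighs 0.35 kg, needs 1 to 2 N at the handle. No latch. Clear walls 3 mm, 46 mm deep
- hood_hinge (a point): middle of the hood's hinge axis, on the rear rim of the base, 90 mm behind its centre, 30.5 mm above the desk; the axis runs along the scanner's y; the frame is the scanner's own
- hood_handle (a point): middle of the hood's handle: a round steel bar 10 mm thick, 110 mm long along the scanner's y, on two posts 100 mm apart that hold it 40 mm clear of the hood's front wall. Hood shut: 220 mm in front of the hinge axis and 22 mm above it (52 mm above the desk). It swings up on a 221 mm arc; fully raised it is the topmost part, 17 mm behind the axis, 251 mm above the desk. y along the bar
- pocket1 (a point): centre of the floor of the left pocket (14 mm above the desk), seen from the robot; axes as the scanner's. Inside 31 (x) x 36 (y) x 8 mm deep, frame walls 3 mm thick, so a foam block fits with its 30 mm side along y, either way round, and stands 10 mm out of the frame. Pockets are 70 mm apart. Each pocket has its own clamp lever
- pocket2 (a point): centre of the floor of the middle pocket (14 mm above the desk), seen from the robot; axes as the scanner's. Inside 31 (x) x 36 (y) x 8 mm deep, frame walls 3 mm thick, so a foam block fits with its 30 mm side along y, either way round, and stands 10 mm out of the frame. Pockets are 70 mm apart. Each pocket has its own clamp lever
- pocket3 (a point): centre of the floor of the right pocket (14 mm above the desk), seen from the robot; axes as the scanner's. Inside 31 (x) x 36 (y) x 8 mm deep, frame walls 3 mm thick, so a foam block fits with its 30 mm side along y, either way round, and stands 10 mm out of the frame. Pockets are 70 mm apart. Each pocket has its own clamp lever
- clamp1 (a joint): angle of the clamp lever of the left pocket in rad: 0 = shut (its tab lies over the left edge of the block, its handle arm points straight to the scanner's front, -x); 1.45 = fully open (tab clear of the pocket, handle arm swung to the right, -y). Light friction (under 1 N at the knob), stays where it is left
- clamp1_pivot (a point): pivot of that lever, a vertical axis 36 mm in front of and 21 mm left of the pocket's centre, 33.5 mm above the desk; axes as the scanner's
- clamp1_knob (a point): the upright black round knob of that lever, 10 mm thick, standing 38 mm from the pivot at the end of the handle arm, 37.5 to 61.5 mm above the desk; this point is on its axis 51.5 mm above the desk. It swings about the pivot in the horizontal plane
- clamp2 (a joint): angle of the clamp lever of the middle pocket in rad: 0 = shut (its tab lies over the left edge of the block, its handle arm points straight to the scanner's front, -x); 1.45 = fully open (tab clear of the pocket, handle arm swung to the right, -y). Light friction (under 1 N at the knob), stays where it is left
- clamp2_pivot (a point): pivot of that lever, a vertical axis 36 mm in front of and 21 mm left of the pocket's centre, 33.5 mm above the desk; axes as the scanner's
- clamp2_knob (a point): the upright black round knob of that lever, 10 mm thick, standing 38 mm from the pivot at the end of the handle arm, 37.5 to 61.5 mm above the desk; this point is on its axis 51.5 mm above the desk. It swings about the pivot in the horizontal plane
- clamp3 (a joint): angle of the clamp lever of the right pocket in rad: 0 = shut (its tab lies over the left edge of the block, its handle arm points straight to the scanner's front, -x); 1.45 = fully open (tab clear of the pocket, handle arm swung to the right, -y). Light friction (under 1 N at the knob), stays where it is left
- clamp3_pivot (a point): pivot of that lever, a vertical axis 36 mm in front of and 21 mm left of the pocket's centre, 33.5 mm above the desk; axes as the scanner's
- clamp3_knob (a point): the upright black round knob of that lever, 10 mm thick, standing 38 mm from the pivot at the end of the handle arm, 37.5 to 61.5 mm above the desk; this point is on its axis 51.5 mm above the desk. It swings about the pivot in the horizontal plane
- specimen1: pinned beetle on a white foam block 24 (x, from -12 to +12) x 30 (y) x 18 mm high; beetle and pin stand above it to 52 mm and overhang its x sides by up to 10 mm, so hold the foam by its two faces across y. Origin at the centre of the underside, z up. 12 g. Absent (None) in some starts
- specimen2: pinned beetle on a white foam block 24 (x, from -11 to +13) x 30 (y) x 18 mm high; beetle and pin stand above it to 52 mm and overhang its x sides by up to 10 mm, so hold the foam by its two faces across y. Origin at the centre of the underside, z up. 12 g. Absent (None) in some starts
- specimen3: pinned beetle on a white foam block 24 (x, from -11 to +13) x 30 (y) x 18 mm high; beetle and pin stand above it to 52 mm and overhang its x sides by up to 10 mm, so hold the foam by its two faces across y. Origin at the centre of the underside, z up. 12 g. Absent (None) in some starts
- label_cards: bystander: banded stack of cards 40 x 57 x 10 mm, origin under its centre
- eraser: bystander: eraser 21 x 46 x 12 mm, origin under its centre
- loupe: bystander: small folding loupe 26 x 67 x 16 mm, origin under its centre
- pinning_block: bystander: stepped wooden block 32 x 78 x 36 mm, origin under its centre
Things that resemble listed ones, but are neither listed nor needed, are in the scene too. Leave any brown or yellow look-alike of the specimen3 alone. Leave any purple look-alike of the specimen2 alone.

How it is judged (in metres and radians):
On the way, in this order (a step that is already met when the one before it is completed fails the run):
1. the hood is fully raised against its rear stop (value of joint hood above 1.45 rad), for 0.2 s.
2. with the hood up, every specimen present stands in a pocket with that pocket's clamp lever shut (value of joint hood above 1.3 rad and ((horizontal distance between specimen1 and pocket1 below 0.007 m and z of specimen1 in the frame of scanner between 0.01 and 0.018 m and angle between specimen1's own z axis and vertical below 0.12 rad and value of joint clamp1 below 0.12 rad) or (horizontal distance between specimen1 and pocket2 below 0.007 m and z of specimen1 in the frame of scanner between 0.01 and 0.018 m and angle between specimen1's own z axis and vertical below 0.12 rad and value of joint clamp2 below 0.12 rad) or (horizontal distance between specimen1 and pocket3 below 0.007 m and z of specimen1 in the frame of scanner between 0.01 and 0.018 m and angle between specimen1's own z axis and vertical below 0.12 rad and value of joint clamp3 below 0.12 rad)) and ((horizontal distance between specimen2 and pocket1 below 0.007 m and z of specimen2 in the frame of scanner between 0.01 and 0.018 m and angle between specimen2's own z axis and vertical below 0.12 rad and value of joint clamp1 below 0.12 rad) or (horizontal distance between specimen2 and pocket2 below 0.007 m and z of specimen2 in the frame of scanner between 0.01 and 0.018 m and angle between specimen2's own z axis and vertical below 0.12 rad and value of joint clamp2 below 0.12 rad) or (horizontal distance between specimen2 and pocket3 below 0.007 m and z of specimen2 in the frame of scanner between 0.01 and 0.018 m and angle between specimen2's own z axis and vertical below 0.12 rad and value of joint clamp3 below 0.12 rad)) and ((horizontal distance between specimen3 and pocket1 below 0.007 m and z of specimen3 in the frame of scanner between 0.01 and 0.018 m and angle between specimen3's own z axis and vertical below 0.12 rad and value of joint clamp1 below 0.12 rad) or (horizontal distance between specimen3 and pocket2 below 0.007 m and z of specimen3 in the frame of scanner between 0.01 and 0.018 m and angle between specimen3's own z axis and vertical below 0.12 rad and value of joint clamp2 below 0.12 rad) or (horizontal distance between specimen3 and pocket3 below 0.007 m and z of specimen3 in the frame of scanner between 0.01 and 0.018 m and angle between specimen3's own z axis and vertical below 0.12 rad and value of joint clamp3 below 0.12 rad))), for 0.2 s.
3. the hood is shut (value of joint hood below 0.03 rad), for 0.2 s.
At the end, for the whole second after the job is handed in: hood shut (under 0.03 rad); every specimen present stands upright at rest on the floor of a pocket (within 7 mm of its centre, tilt under 0.12 rad) with that pocket's clamp lever within 0.12 rad of shut (value of joint hood below 0.03 rad and ((horizontal distance between specimen1 and pocket1 below 0.007 m and z of specimen1 in the frame of scanner between 0.01 and 0.018 m and angle between specimen1's own z axis and vertical below 0.12 rad and value of joint clamp1 below 0.12 rad) or (horizontal distance between specimen1 and pocket2 below 0.007 m and z of specimen1 in the frame of scanner between 0.01 and 0.018 m and angle between specimen1's own z axis and vertical below 0.12 rad and value of joint clamp2 below 0.12 rad) or (horizontal distance between specimen1 and pocket3 below 0.007 m and z of specimen1 in the frame of scanner between 0.01 and 0.018 m and angle between specimen1's own z axis and vertical below 0.12 rad and value of joint clamp3 below 0.12 rad)) and ((horizontal distance between specimen2 and pocket1 below 0.007 m and z of specimen2 in the frame of scanner between 0.01 and 0.018 m and angle between specimen2's own z axis and vertical below 0.12 rad and value of joint clamp1 below 0.12 rad) or (horizontal distance between specimen2 and pocket2 below 0.007 m and z of specimen2 in the frame of scanner between 0.01 and 0.018 m and angle between specimen2's own z axis and vertical below 0.12 rad and value of joint clamp2 below 0.12 rad) or (horizontal distance between specimen2 and pocket3 below 0.007 m and z of specimen2 in the frame of scanner between 0.01 and 0.018 m and angle between specimen2's own z axis and vertical below 0.12 rad and value of joint clamp3 below 0.12 rad)) and ((horizontal distance between specimen3 and pocket1 below 0.007 m and z of specimen3 in the frame of scanner between 0.01 and 0.018 m and angle between specimen3's own z axis and vertical below 0.12 rad and value of joint clamp1 below 0.12 rad) or (horizontal distance between specimen3 and pocket2 below 0.007 m and z of specimen3 in the frame of scanner between 0.01 and 0.018 m and angle between specimen3's own z axis and vertical below 0.12 rad and value of joint clamp2 below 0.12 rad) or (horizontal distance between specimen3 and pocket3 below 0.007 m and z of specimen3 in the frame of scanner between 0.01 and 0.018 m and angle between specimen3's own z axis and vertical below 0.12 rad and value of joint clamp3 below 0.12 rad)) and linear speed of each of specimen1, specimen2, specimen3 below 0.02 m/s); the robot touches nothing.
It fails at once if the hood comes down on the base faster than 1.2 rad/s (dropped or slammed) (value of joint hood between 0.03 and 0.25 rad and velocity of joint hood below -1.2 rad/s).
It fails at once if the hood strikes its rear stop faster than 1.2 rad/s (value of joint hood above 1.3 rad and velocity of joint hood above 1.2 rad/s).
It fails at once if the loupe, eraser, label cards or pinning block is moved more than 4 cm (distance of any of label_cards, eraser, loupe, pinning_block from where it was at the start of the episode above 0.04 m).
Of specimen1, specimen2, specimen3 only 2 to 3 are there at a start; the rules pass over those that are not, and their reading is None.
At some moment in a run one of specimen1, specimen2, specimen3 may be knocked a few centimetres aside while the robot is not near it.
It also fails if it takes over 210 s, if anything falls off the work surface, if the arm or the gripper's body presses on something with over 40 N, if the wrist force passes 120 N, or if a joint passes its speed limit or range.

## Robot

A 6-joint arm with a two-finger parallel gripper is mounted at the origin on a cart in front of the work surface, level with it; the furniture and walls round the work are solid. World frame = base frame: x ahead of the robot, y to its left, z up, the work surface at z = 0. Lengths are in m, angles in degrees, forces in N, time in s.
With the tool pointing down it reaches from about 0.4 to 0.825 m from the base axis. Payload 7 kg.
Tool frame: the origin (TCP) lies on the centre line of the jaws, within the pads' length; the fingertips stand 8 mm ahead of it and the grasp point (between the pads) lies 11 mm behind it (r.tcp_to_tips is the distance from the TCP to the fingertips, in m); z points along the fingers, y is the direction in which the jaws open and shut (so a half turn about z gives the same grasp; the last joint's range is limited). The gripper opens to 88 mm and grips with 3 to 60 N. Pads are 19 mm wide; open, the fingers measure 130 mm over their backs; the gripper's body (78 mm by 193 mm) begins 47 mm behind the grasp point.
Start: joints at [-54.483, 20.546, 0.682, 0, -70.136, -16.507], TCP at [0.22, -0.638, 0.235] pointing down, gripper open.
Joint ranges: [-176.03, 176.03], [-82.01, 121.73], [-58.28, 71.71], [-173.87, 95.51], [-174.79, -0.11], [-173.66, 173.66]. Speed limits (degrees/s): [136.94, 136.94, 172.46, 180, 180, 180].

## Interface

Orientations are given as [roll, pitch, yaw] about the fixed x, y, z axes, in that order (R = Rz(yaw) Ry(pitch) Rx(roll)).
In Python, from plant import r gives the robot as it stands.
- The arm moves only by the tool drive_tool, never from a script. Its argument "plan" is text: rows parted by semicolons, each of 4 numbers parted by spaces: the shift along the tool's x, y, z in cm, then the turn about the tool's z in rad. A call has 1 to 8 rows; each row is the pose to reach, as a shift and turn from the pose commanded when the call began, along the tool's axes at that moment; what a row does not reach only later rows make up. A row lasts 1/8 s, in which the tool goes at most 62.5 mm and 10.7 degrees, less where a joint would pass 70% of its speed; a pose out of reach is approached as far as the arm can. A call with a gripper value outside its range is refused whole. "fingers" is the closure, from -1 (fully open) to 1 (shut), set as the call begins (left out, the last holds). The fingers move at their own pace and stop on an object; "squeeze" is the grip in N (left out, the last holds). Time passes only in rows, so rows that repeat a pose let the fingers close. It gives the time, the measured TCP pose, the force and the opening at its end, in the units of the state.
- r.get_state(): the state, without advancing time (a new reading comes with each control period).
- r.capture(name): name is "scene" or "top" or "wrist"; returns a dict with "frame" (480x640x3 uint8, red, green, blue), "fovy" (degrees; the focal length in pixels is half the picture's height over the tangent of half this angle, whatever the lens; pixels are square), "cx", "cy" (the principal point, pixels), "rvec" (rotation vector, rad) and "tvec" (3), from world to camera coordinates, as OpenCV has them. Camera axes: x right, y down, z forward; pixel columns grow to the right and rows downward; lengths in m; the calibration is good to about 2 mm. A picture is of the moment at which its call begins. There is no depth.
- r.close_job(): hands the job in, once; it reports no verdict.
The state is a dict: "time_s": time; "joints": joint angles; "qd": joint speeds; "joint_torque": joint torques, N m; "tcp_pos": TCP position; "eef_rot": TCP orientation; "contact_force": force on the tool from outside, world axes, zero at the start; "moment": the same for the moment, N m; "gripper_width": finger opening in m.
Only numpy, scipy, OpenCV 4.12 (cv2) and the standard library are available. Lean on these libraries where they do the work, as an engineer would, in place of code of your own. Each camera call takes 0.05 s, during which the arm holds its last target. There are 200 camera calls.

## Working session

There is one attempt and no reset: what is moved stays moved. The work goes in short steps, Python scripts to look and compute and a tool call to move; the robot and the scene stay as the last step left them, time stands still between calls to the robot, and variables do not carry over. Pictures are saved under pics/ and viewed, about 12 in all and at most 16, crops included, and the job is handed in when it is done.

Besides the shell and the picture viewer there is one more tool, called after "Request:" as a command line: name --argument value ..., lists and objects as JSON in quotes. drive_tool: Moves the arm, as the interface text tells. Its arguments: {"type":"object","properties":{"plan":{"type":"string"},"fingers":{"type":"number"},"squeeze":{"type":"number"}},"required":["plan"]}

```bash
mkdir -p pics; ls; cat > h.py <<'E'
from plant import r
import numpy as np, cv2
def cap(n,f):
    c=r.capture(n); cv2.imwrite('pics/%s.png'%f,cv2.cvtColor(c['frame'],cv2.COLOR_RGB2BGR))
    np.save('pics/%s.npy'%f,np.array([c['fovy'],c['cx'],c['cy'],*c['rvec'],*c['tvec']],float)); return c
def cal(f):
    a=np.load('pics/%s.npy'%f); F=240/np.tan(np.radians(a[0]/2))
    return F,a[1],a[2],cv2.Rodrigues(a[3:6])[0],a[6:9]
def ray(f,u,v,z):
    F,cx,cy,R,t=cal(f); d=R.T@np.array([(u-cx)/F,(v-cy)/F,1]); o=-R.T@t
    return o+d*(z-o[2])/d[2]
def proj(f,P):
    F,cx,cy,R,t=cal(f); p=np.atleast_2d(P)@R.T+t
    return np.c_[p[:,0]/p[:,2]*F+cx,p[:,1]/p[:,2]*F+cy]
def st():
    s=r.get_state(); print({k:np.round(s[k],3).tolist() for k in('time_s','tcp_pos','eef_rot','contact_force','gripper_width','joints')})
E
python3 - <<'E'
from h import *
for n in('scene','top','wrist'):
    cap(n,n+'0'); F,cx,cy,R,t=cal(n+'0'); print(n,F,cx,cy,-R.T@t,R.round(2).tolist())
st()
E
```

```text
pics
scene 447.20124209094524 314.89581852087775 237.26035133897324 [0.24752441 0.58809223 0.74109446] [[-0.92, -0.4, -0.02], [-0.28, 0.68, -0.68], [0.28, -0.62, -0.73]]
top 572.4752428972698 312.89360940410216 237.7486601440812 [0.30396462 0.05005038 1.26063098] [[-0.01, -1.0, 0.02], [-0.98, 0.01, -0.18], [0.18, -0.02, -0.98]]
wrist 370.0726963640012 320.85908327866446 241.41450919009844 [ 0.13993148 -0.66438061  0.38321297] [[-0.33, 0.95, 0.0], [0.9, 0.31, 0.3], [0.29, 0.1, -0.95]]
{'time_s': 0.15, 'tcp_pos': [0.22, -0.638, 0.234], 'eef_rot': [179.931, -0.005, -160.996], 'contact_force': [0.434, 0.528, 0.221], 'gripper_width': 0.088, 'joints': [-54.483, 20.58, 0.647, -0.016, -70.135, -16.508]}
```

View pics/top0.png

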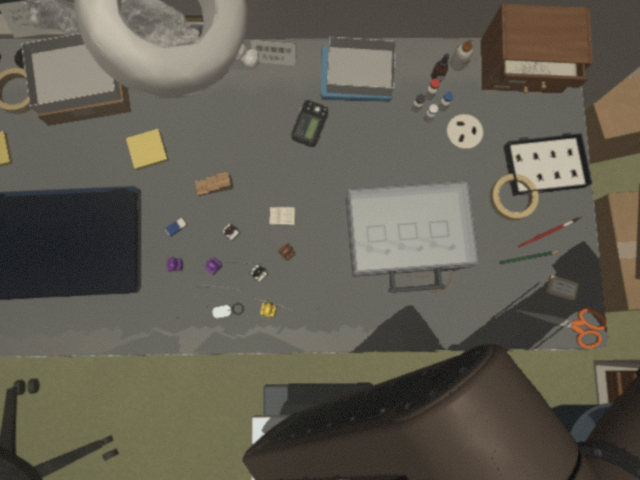

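View pics/scene0.png

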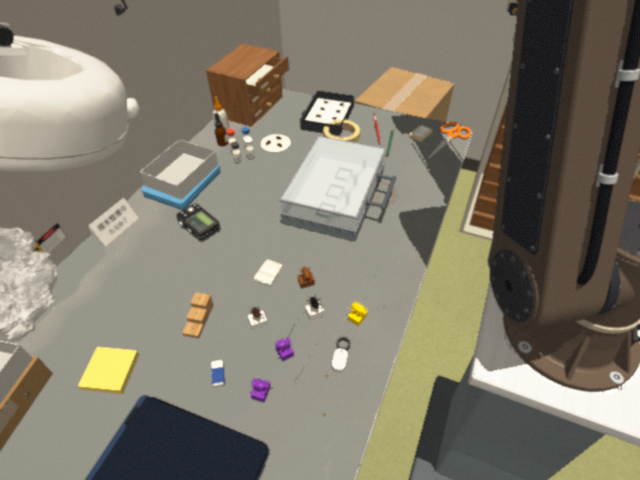

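```bash
python3 - <<'E'
from h import *
t=cv2.imread('pics/top0.png'); s=cv2.imread('pics/scene0.png')
a=cv2.resize(t[200:330,155:315],(640,520),interpolation=cv2.INTER_CUBIC)
cv2.imwrite('pics/c1.png',cv2.convertScaleAbs(a,alpha=1.5))
a=cv2.resize(t[170:300,335:485],None,fx=4.6,fy=4.6,interpolation=cv2.INTER_CUBIC)
cv2.imwrite('pics/c2.png',cv2.convertScaleAbs(a,alpha=1.3))
E
```

```text
(no output)
```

View pics/c1.png

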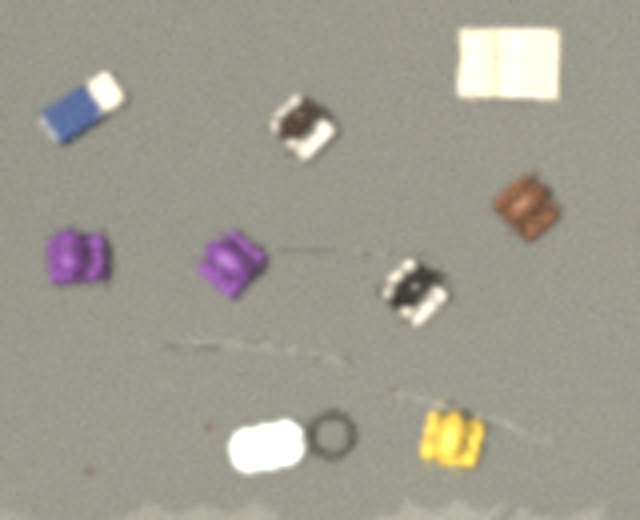

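View pics/c2.png

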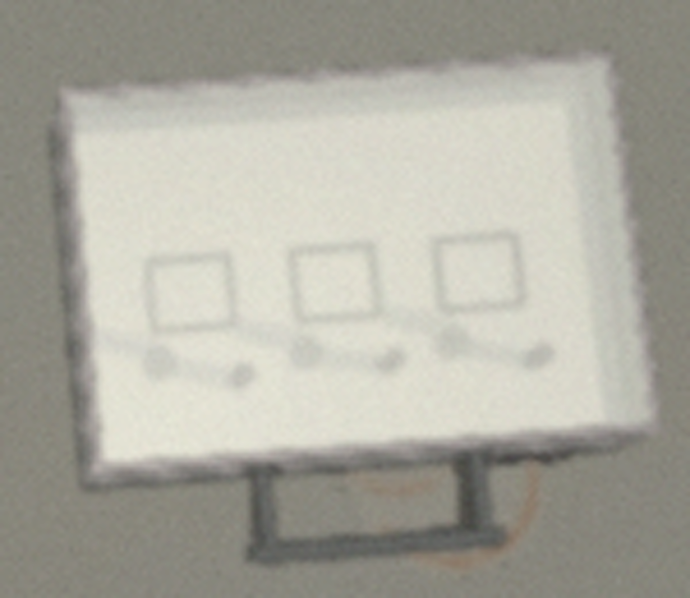

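```bash
python3 - <<'E'
from h import *
f='top0'
c=lambda p:(p[0]/4.6+335-.4,p[1]/4.6+170-.4)
pk=[[(147,258),(232,252),(235,325),(152,331)],[(290,247),(376,242),(381,316),(297,321)],[(433,238),(517,232),(524,303),(441,310)]]
C=[]
for k in pk:
    P=np.array([ray(f,*c(q),.022) for q in k]);C.append(P.mean(0)); print('pocket',P.mean(0).round(4))
d=C[0]-C[2]; yaw=np.arctan2(-d[0],d[1]); print('spacing',np.linalg.norm(d)/2,'yaw',np.degrees(yaw))
h=[ray(f,*c(q),.052) for q in((250,552),(503,538))]; print('handle',h, np.linalg.norm(h[0]-h[1]), np.degrees(np.arctan2(-(h[0]-h[1])[0],(h[0]-h[1])[1])))
for kn in((238,377),(388,360),(538,355)): print('knob',ray(f,*c(kn),.05).round(4))
# specimens: c1 scale 4, origin (155,200)
c1=lambda p:(p[0]/4+155-.4,p[1]/4+200-.4)
for n,q in dict(A=(305,130),B=(416,293),purpleL=(78,258),purpleR=(233,264),brown=(528,207),yellow=(453,440),eraser=(83,107),loupe=(290,443),cards=(510,64)).items(): print(n,ray(f,*c1(q),.018 if n!='cards' else 0.01).round(4))
O=C[1]; R=np.array([[np.cos(yaw),-np.sin(yaw)],[np.sin(yaw),np.cos(yaw)]])
print('handle in scanner',R.T@(((h[0]+h[1])/2-O)[:2]))
E
```

```text
pocket [ 0.5395 -0.1144  0.022 ]
pocket [ 0.5437 -0.1842  0.022 ]
pocket [ 0.5483 -0.2534  0.022 ]
spacing 0.06960767589873675 yaw 3.6061932952051565
handle [array([ 0.41151627, -0.13330999,  0.052     ]), array([ 0.41657692, -0.25054148,  0.052     ])] 0.11734066574239002 2.471810121095116
knob [ 0.4934 -0.1311  0.05  ]
knob [ 0.5006 -0.2016  0.05  ]
knob [ 0.5023 -0.2722  0.05  ]
A [0.5455 0.2063 0.018 ]
B [0.4544 0.1449 0.018 ]
purpleL [0.4757 0.3288 0.018 ]
purpleR [0.4715 0.2445 0.018 ]
brown [0.5012 0.0836 0.018 ]
yellow [0.3746 0.1247 0.018 ]
eraser [0.5596 0.3286 0.018 ]
loupe [0.3741 0.2122 0.018 ]
cards [0.5834 0.0935 0.01  ]
handle in scanner [-0.12990439  0.00042331]
```

```bash
cat >> h.py <<'E'
O=np.array([.5437,-.1842]); YAW=3.2
def sc(x,y):
    a=np.radians(YAW); return O+np.array([[np.cos(a),-np.sin(a)],[np.sin(a),np.cos(a)]])@np.array([x,y])
def go(*T):
    "print rows: targets (x,y,z,yaw_deg) world, from the measured pose"
    s=r.get_state(); p=np.array(s['tcp_pos']); y0=s['eef_rot'][2]; a=np.radians(y0)
    ax=np.array([[np.cos(a),np.sin(a),0],[np.sin(a),-np.cos(a),0],[0,0,-1]])
    for t in T:
        d=ax@(np.array(t[:3])-p)*100; dy=(y0-t[3]+180)%360-180
        print('%.2f %.2f %.2f %.3f'%(*d,np.radians(dy)))
E
python3 - <<'E'
from h import *
h=sc(-.13,0);print(h,sc(.09,0))
go((.414,-.192,.2,-86.8))
E
```

```text
[ 0.4139027 -0.1914568] [ 0.63355967 -0.17917606]
-32.89 35.83 3.39 -1.295
```

Objects that could be confused: the white specimens are at top px (231,231) and (259,271). The look-alikes are purple at (174,265) and (213,266), brown at (287,252) and yellow at (268,309). The close crop shows exactly two white foam blocks with dark beetles, so I choose those. The scanner handle is at (416,288).

Request:
drive_tool --plan "-16 18 1 -0.6;-33 35.8 3.4 -1.3;-33 35.8 3.4 -1.3;-33 35.8 3.4 -1.3;-33 35.8 3.4 -1.3;-33 35.8 3.4 -1.3;-33 35.8 3.4 -1.3;-33 35.8 3.4 -1.3" --fingers 0 --squeeze 15

```text
time_s: 1.15
tcp_pos: [0.4157, -0.1901, 0.2006]
eef_rot: [-180.0, 0.0, -86.3]
contact_force: [-0.4, -1.1, 0.3]
gripper_width: 0.0436
```

Request:
drive_tool --plan "0 0 0 0;0 0 0 0;0 0 0 0"

```text
time_s: 1.52
tcp_pos: [0.4148, -0.193, 0.2005]
eef_rot: [180.0, -0.0, -86.6]
contact_force: [-0.1, 0.5, -0.5]
gripper_width: 0.044
```

```bash
python3 - <<'E'
from h import *
st(); go((.414,-.1915,.2,-86.8),(.414,-.1915,.041,-86.8))
cap('wrist','w1');print(proj('w1',[[*sc(-.13,.055),.052],[*sc(-.13,-.055),.052],[.414,-.1915,.052]]))
E
```

```text
{'time_s': 1.525, 'tcp_pos': [0.415, -0.193, 0.201], 'eef_rot': [179.987, -0.001, -86.59], 'contact_force': [-0.122, 0.532, -0.488], 'gripper_width': 0.044, 'joints': [-0.168, 1.214, -28.487, 0.002, -60.311, 3.577]}
-0.16 0.07 0.05 0.004
-0.16 0.07 15.95 0.004
[[319.83860547 288.62890469]
 [320.21222661 161.50799188]
 [319.90215131 228.44803054]]
```

View pics/w1.png

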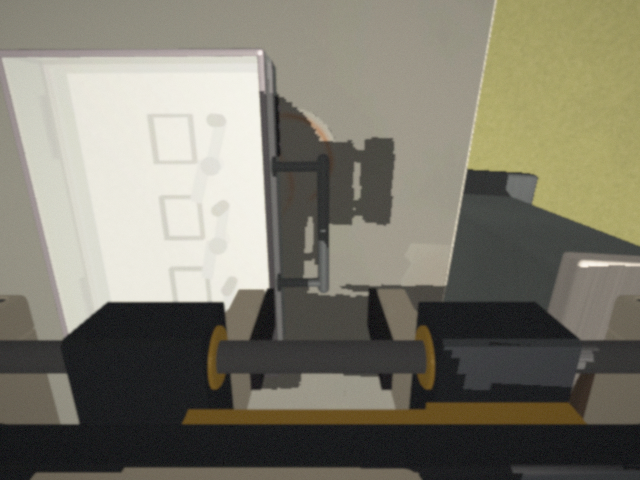

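Request:
drive_tool --plan "-0.1 -0.1 6 0;-0.1 -0.1 12 0;-0.1 -0.1 16 0;-0.1 -0.1 16 0;-0.1 -0.1 16 0" --fingers 0.45

```text
time_s: 2.2
tcp_pos: [0.417, -0.1918, 0.0418]
eef_rot: [-179.9, -0.0, -86.5]
contact_force: [1.6, 0.4, 0.4]
gripper_width: 0.024
```

Request:
drive_tool --plan "0 0 0 0;0 0 0 0;0 0 0 0;0 0 0 0" --fingers 1 --squeeze 15

```text
time_s: 2.7
tcp_pos: [0.4131, -0.1915, 0.0415]
eef_rot: [179.8, 0.0, -86.5]
contact_force: [-9.7, -2.4, 11.4]
gripper_width: 0.0091
```

```bash
python3 - <<'E'
from h import *
st()
# arc in (scanner x -> tool y, up -> -tool z)
for d in range(0,90,4):
    a=np.radians(d); x,z=-22.0,2.15
    print(d,'%.1f %.1f'%(x*np.cos(a)+z*np.sin(a)-x, -(-x*np.sin(a)+z*np.cos(a)-z)))
E
```

```text
{'time_s': 2.7, 'tcp_pos': [0.413, -0.192, 0.042], 'eef_rot': [179.766, 0.007, -86.539], 'contact_force': [-9.729, -2.369, 11.362], 'gripper_width': 0.009, 'joints': [0.044, 13.326, -40.175, 0.012, -36.733, 3.408]}
0 0.0 -0.0
4 0.2 -1.5
8 0.5 -3.0
12 0.9 -4.5
16 1.4 -6.0
20 2.1 -7.4
24 2.8 -8.8
28 3.6 -10.1
32 4.5 -11.3
36 5.5 -12.5
40 6.5 -13.6
44 7.7 -14.7
48 8.9 -15.6
52 10.1 -16.5
56 11.5 -17.3
60 12.9 -18.0
64 14.3 -18.6
68 15.8 -19.1
72 17.2 -19.4
76 18.8 -19.7
80 20.3 -19.9
84 21.8 -20.0
88 23.4 -19.9
```

Request:
drive_tool --plan "0 -0.2 -1.5 0;0 -0.5 -3 0;0 -0.9 -4.5 0;0 -1.4 -6 0;0 -2.1 -7.4 0;0 -2.8 -8.8 0;0 -3.6 -10.1 0;0 -4.5 -11.3 0"

```text
time_s: 3.7
tcp_pos: [0.4558, -0.1888, 0.1543]
eef_rot: [179.5, 0.0, -86.6]
contact_force: [-16.4, -1.3, 8.9]
gripper_width: 0.0094
```

```bash
python3 - <<'E'
from h import *
st()
E
```

```text
{'time_s': 3.7, 'tcp_pos': [0.456, -0.189, 0.154], 'eef_rot': [179.514, 0.034, -86.566], 'contact_force': [-16.398, -1.266, 8.89], 'gripper_width': 0.009, 'joints': [0.368, 7.764, -27.938, -0.01, -54.785, 3.072]}
```

Request:
drive_tool --plan "0 -0.9 -1.2 0;0 -1.8 -2.3 0;0 -3 -3.4 0;0 -4.2 -4.3 0;0 -5.4 -5.2 0;0 -6.8 -6 0;0 -8.2 -6.7 0;0 -9.6 -7.3 0"

```text
time_s: 4.7
tcp_pos: [0.557, -0.1825, 0.2291]
eef_rot: [-179.9, -0.0, -86.5]
contact_force: [-1.7, 0.1, 1.9]
gripper_width: 0.0096
```

Request:
drive_tool --plan "0 -0.7 -0.2 0;0 -1.5 -0.5 0;0 -2.2 -0.7 0;0 -2.9 -0.8 0;0 -3.7 -1 0;0 -4.5 -1.1 0;0 -5.2 -1.2 0;0 -6 -1.3 0"

```text
time_s: 5.7
tcp_pos: [0.6175, -0.1787, 0.2405]
eef_rot: [-179.9, 0.0, -86.5]
contact_force: [-0.9, 1.8, 3.9]
gripper_width: 0.0095
```

Request:
drive_tool --plan "0 -0.6 0 0;0 -1.2 -0.1 0;0 -1.8 -0.1 0;0 -2.3 -0.1 0;0 -2.8 -0.1 0;0 -3.2 -0.1 0;0 -3.4 -0.1 0;0 -3.4 -0.1 0"

```text
time_s: 6.7
tcp_pos: [0.6499, -0.1767, 0.2399]
eef_rot: [179.9, 0.0, -86.5]
contact_force: [-2.9, 4.8, 0.5]
gripper_width: 0.0091
```

```bash
python3 - <<'E'
from h import *
st()
E
```

```text
{'time_s': 6.7, 'tcp_pos': [0.65, -0.177, 0.24], 'eef_rot': [179.874, 0.032, -86.518], 'contact_force': [-2.906, 4.799, 0.536], 'gripper_width': 0.009, 'joints': [1.322, 20.317, 1.054, -0.028, -70.864, 2.169]}
```

Request:
drive_tool --plan "0 0 0 0;0 0 0 0;0 0 0 0;0 0 -2 0;0 0 -5 0;0 0 -8 0;0 0 -8 0" --fingers 0.3

```text
time_s: 7.58
tcp_pos: [0.6519, -0.1773, 0.3238]
eef_rot: [-179.7, -0.1, -86.5]
contact_force: [0.4, -0.3, -0.2]
gripper_width: 0.0308
```

```bash
python3 - <<'E'
from h import *
st(); go((.46,.12,.28,-86.5))
E
```

```text
{'time_s': 7.575, 'tcp_pos': [0.652, -0.177, 0.324], 'eef_rot': [-179.698, -0.069, -86.504], 'contact_force': [0.372, -0.285, -0.228], 'gripper_width': 0.031, 'joints': [1.314, 18.251, 8.752, 0.059, -80.197, 2.172]}
-30.84 17.34 4.38 -0.000
```

Request:
drive_tool --plan "-5 2 0 0;-11 5 1 0;-17 8 2 0;-23 11 3 0;-29 14 4 0;-35 15.5 4 0;-40 16 4 0;-40.5 16 4 0"

```text
time_s: 8.57
tcp_pos: [0.4652, 0.2205, 0.28]
eef_rot: [180.0, 0.0, -86.3]
contact_force: [-0.3, -0.5, -0.4]
gripper_width: 0.031
```

Request:
drive_tool --plan "0 0 0 0;0 0 0 0;0 0 0 0" --fingers -0.05

```text
time_s: 8.95
tcp_pos: [0.4667, 0.2165, 0.2805]
eef_rot: [180.0, -0.0, -86.6]
contact_force: [0.5, 1.2, -0.6]
gripper_width: 0.0454
```

```bash
python3 - <<'E'
from h import *
st(); cap('wrist','w2'); cap('scene','s2')
print(proj('w2',[[.5455,.2063,.018],[.4544,.1449,.018]]))
s=cv2.imread('pics/s2.png')[90:330,170:430]; w=cv2.imread('pics/w2.png')
cv2.imwrite('pics/ws2.png',np.hstack([cv2.resize(w,(400,300)),cv2.resize(s,(325,300))]))
E
```

```text
{'time_s': 8.95, 'tcp_pos': [0.467, 0.217, 0.281], 'eef_rot': [179.997, -0.007, -86.604], 'contact_force': [0.486, 1.199, -0.561], 'gripper_width': 0.045, 'joints': [46.782, 3.648, -15.052, 0.003, -71.307, -43.387]}
[[249.53581327 186.65374266]
 [334.85974726 134.51942579]]
```

View pics/ws2.png

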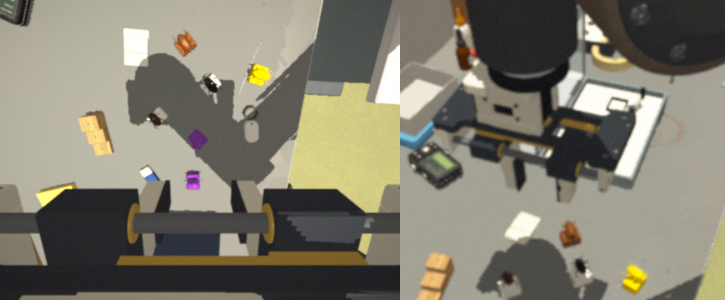

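```bash
python3 - <<'E'
from h import *
w=cv2.imread('pics/w2.png')
a=[cv2.resize(w[v-30:v+30,u-30:u+30],(390,390),interpolation=cv2.INTER_CUBIC) for u,v in((250,187),(335,135))]
cv2.imwrite('pics/c3.png',cv2.convertScaleAbs(np.hstack(a),alpha=2))
E
```

```text
(no output)
```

View pics/c3.png

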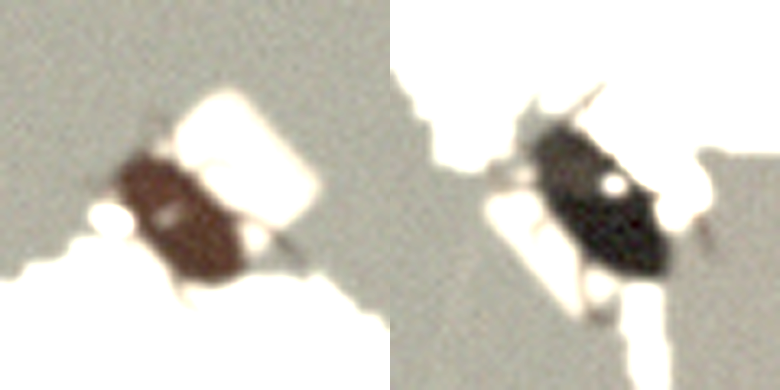

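```bash
python3 - <<'E'
from h import *
def W(p,o): return ray('w2',p[0]/6.5+o[0]-30-.4,p[1]/6.5+o[1]-30-.4,.018)[:2]
for n,o,e in(('A',(250,187),((230,90),(322,185))),('B',(335,135),((98,208),(190,318)))):
    p=[W(q,o) for q in e]; d=p[1]-p[0]; m=(p[0]+p[1])/2; nn=np.array([-d[1],d[0]])/np.linalg.norm(d)
    print(n,'edge len',np.linalg.norm(d),'dir',np.degrees(np.arctan2(d[1],d[0])),'centres',m+.015*nn,m-.015*nn)
c1=lambda p:ray('top0',p[0]/4+155-.4,p[1]/4+200-.4,.018)[:2]
for n,q in(('A',((299,94),(270,127),(307,161),(340,130))),('B',((408,259),(382,292),(417,327),(450,295)))):
    p=np.array([c1(k) for k in q]); print(n,p.mean(0),[ (round(1000*np.linalg.norm(p[i]-p[i-1]),1),round(np.degrees(np.arctan2(*(p[i]-p[i-1])[::-1])),1)) for i in range(4)])
E
```

```text
A edge len 0.02194567778176502 dir 136.15273384037127 centres [0.52121648 0.1848092 ] [0.54199863 0.20644487]
B edge len 0.023431476492687474 dir 134.33854488314947 centres [0.45157584 0.14589491] [0.47303252 0.16686181]
A [0.54662849 0.2068448 ] [(np.float64(30.7), np.float64(48.1)), (np.float64(24.2), np.float64(139.5)), (np.float64(28.2), np.float64(-133.1)), (np.float64(24.8), np.float64(-46.2))]
B [0.45431947 0.14580894] [(np.float64(30.4), np.float64(48.9)), (np.float64(22.8), np.float64(141.9)), (np.float64(27.2), np.float64(-135.4)), (np.float64(24.9), np.float64(-46.0))]
```

```bash
python3 - <<'E'
from h import *
go((.545,.2065,.13,-43))
E
```

```text
1.49 -7.76 15.06 -0.761
```

Request:
drive_tool --plan "1.5 -7.8 5 -0.76;1.5 -7.8 10 -0.76;1.5 -7.8 15 -0.76;1.5 -7.8 15 -0.76;1.5 -7.8 15 -0.76;1.5 -7.8 15 -0.76;1.5 -7.8 15 -0.76"

```text
time_s: 9.93
tcp_pos: [0.5455, 0.2077, 0.1316]
eef_rot: [-179.9, -0.0, -43.1]
contact_force: [-0.2, -0.7, -0.9]
gripper_width: 0.0462
```

Request:
drive_tool --plan "0 0 0 0;0 0 0 0;0 0 0 0"

```text
time_s: 10.3
tcp_pos: [0.5451, 0.2075, 0.1307]
eef_rot: [-180.0, -0.0, -43.0]
contact_force: [-0.6, -0.5, -0.2]
gripper_width: 0.0459
```

```bash
python3 - <<'E'
from h import *
st(); cap('wrist','w3')
y=np.array([np.cos(np.radians(47)),np.sin(np.radians(47))]);x=np.array([-y[1],y[0]])
A=np.array([.545,.2065]); 
q=proj('w3',[[*(A+a*.012*x+b*.015*y),.018] for a,b in((1,1),(1,-1),(-1,-1),(-1,1))]); print(q.round(1))
w=cv2.convertScaleAbs(cv2.imread('pics/w3.png'),alpha=1.6)
u,v=q.mean(0).astype(int); a=w[max(v-80,0):v+80,u-100:u+100]; print(u,v)
cv2.imwrite('pics/c4.png',cv2.resize(a,None,fx=4,fy=4,interpolation=cv2.INTER_CUBIC))
E
```

```text
{'time_s': 10.3, 'tcp_pos': [0.545, 0.208, 0.131], 'eef_rot': [-179.989, -0.001, -42.972], 'contact_force': [-0.59, -0.523, -0.156], 'gripper_width': 0.046, 'joints': [40.04, 17.035, -19.084, 0.0, -53.87, 6.988]}
[[301.2 252.8]
 [341.1 252.9]
 [341.7 221.9]
 [300.6 221.9]]
321 237
```

View pics/c4.png

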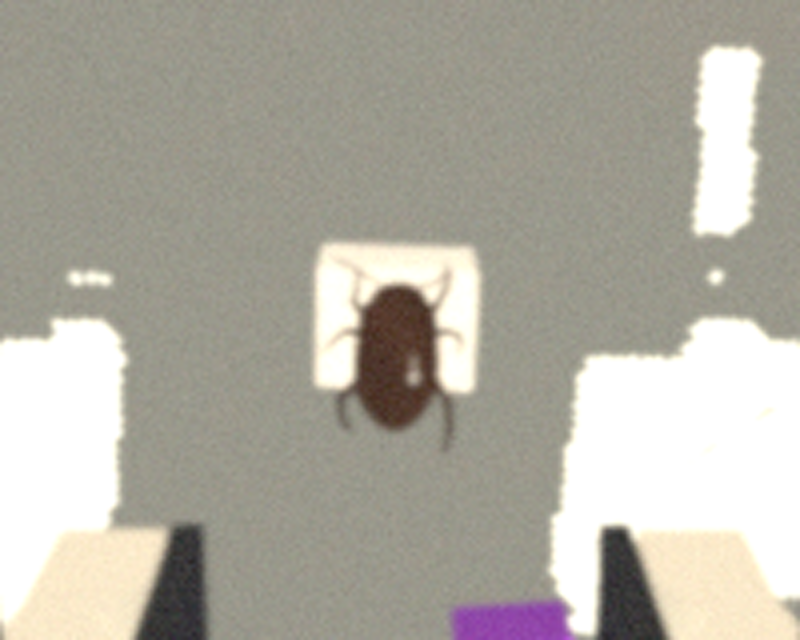

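```bash
python3 - <<'E'
from h import *
go((.5444,.2071,.018,-43))
E
```

```text
-0.02 0.08 11.26 0.001
```

Request:
drive_tool --plan "0 0.1 5 0;0 0.1 9 0;0 0.1 11 0;0 0.1 11.3 0;0 0.1 11.3 0;0 0.1 11.3 0"

```text
time_s: 11.1
tcp_pos: [0.5451, 0.2073, 0.0188]
eef_rot: [-179.9, -0.0, -43.0]
contact_force: [-0.3, 0.5, 0.2]
gripper_width: 0.0459
```

Request:
drive_tool --plan "0 0 0 0;0 0 0 0;0 0 0 0;0 0 0 0;0 0 0 0" --fingers 1 --squeeze 8

```text
time_s: 11.72
tcp_pos: [0.5447, 0.2069, 0.0181]
eef_rot: [-180.0, -0.0, -42.9]
contact_force: [-2.4, -0.2, 5.2]
gripper_width: 0.0299
```

```bash
python3 - <<'E'
from h import *
st(); p=sc(0,.07); print(p); go((*p,.15,3.2))
E
```

```text
{'time_s': 11.725, 'tcp_pos': [0.545, 0.207, 0.018], 'eef_rot': [-179.96, -0.014, -42.947], 'contact_force': [-2.399, -0.205, 5.152], 'gripper_width': 0.03, 'joints': [40.026, 24.906, -25.327, 0.013, -39.726, 7.016]}
[ 0.53979249 -0.11430915]
21.53 23.85 -13.19 -0.805
```

Request:
drive_tool --plan "0 0 -6 0;0 0 -12 0;4 5 -13 -0.1;9 10 -13 -0.3;14 16 -13 -0.5;18 20 -13 -0.7;21.5 23.8 -13 -0.8;21.5 23.8 -13 -0.8"

```text
time_s: 12.72
tcp_pos: [0.5389, -0.1165, 0.1473]
eef_rot: [180.0, 0.0, 2.9]
contact_force: [0.0, -0.1, -0.2]
gripper_width: 0.0297
```

Request:
drive_tool --plan "0 0 0 0;0 0 0 0;0 0 0 0"

```text
time_s: 13.1
tcp_pos: [0.5396, -0.1132, 0.1475]
eef_rot: [-180.0, 0.0, 2.9]
contact_force: [-0.6, -0.0, -0.1]
gripper_width: 0.03
```

```bash
python3 - <<'E'
from h import *
st(); cap('wrist','w4'); cap('top','t4')
for k,y in((1,.07),(2,0),(3,-.07)):
    P=[[*sc(a*.0185,y+b*.021),.022] for a,b in((1,1),(1,-1),(-1,-1),(-1,1))]
    print(k,proj('w4',P).round(1).tolist(),'knob',proj('w4',[[*sc(-.0406,y-.0167),.0615]]).round(1))
w=cv2.imread('pics/w4.png'); cv2.imwrite('pics/w4b.png',cv2.resize(w,(800,600)))
E
```

```text
{'time_s': 13.1, 'tcp_pos': [0.54, -0.113, 0.148], 'eef_rot': [-179.996, 0.005, 2.93], 'contact_force': [-0.64, -0.029, -0.059], 'gripper_width': 0.03, 'joints': [8.51, 13.249, -21.889, -0.005, -54.867, 84.424]}
1 [[295.4, 210.1], [350.7, 209.8], [349.8, 255.7], [296.6, 255.9]] knob [[347.3 304.2]]
2 [[387.6, 209.6], [442.9, 209.4], [438.5, 255.2], [385.3, 255.5]] knob [[446.4 303.7]]
3 [[479.8, 209.2], [535.2, 208.9], [527.2, 254.8], [473.9, 255.1]] knob [[545.6 303.3]]
```

View pics/w4b.png

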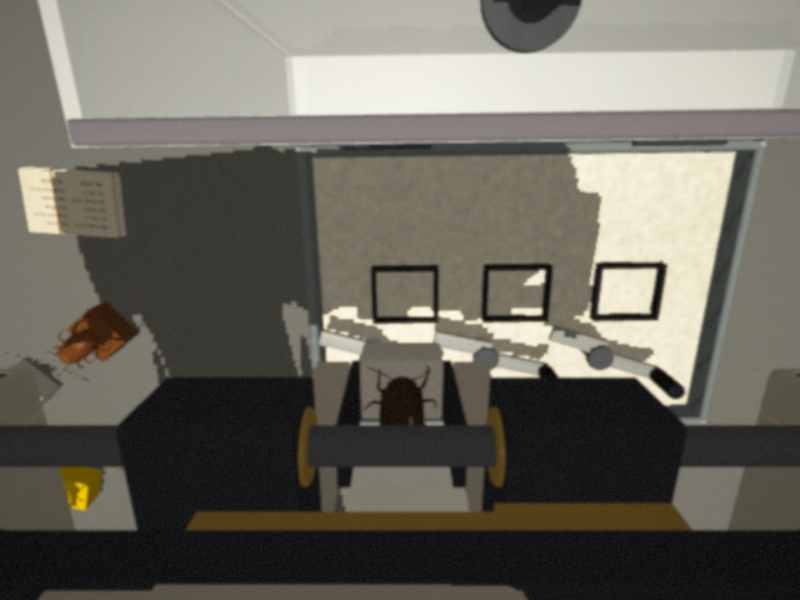

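```bash
python3 - <<'E'
from h import *
go((.5386,-.1140,.05,3.4),(.5386,-.1140,.033,3.4))
E
```

```text
-0.12 0.08 9.76 -0.008
-0.12 0.08 11.46 -0.008
```

Request:
drive_tool --plan "-0.1 0.1 5 -0.01;-0.1 0.1 8 -0.01;-0.1 0.1 9.7 -0.01;-0.1 0.1 10.3 -0.01;-0.1 0.1 10.8 -0.01;-0.1 0.1 11.2 -0.01;-0.1 0.1 11.4 -0.01;-0.1 0.1 11.4 -0.01"

```text
time_s: 14.2
tcp_pos: [0.5387, -0.115, 0.0338]
eef_rot: [-180.0, -0.0, 3.4]
contact_force: [0.1, 1.0, 0.6]
gripper_width: 0.0301
```

Request:
drive_tool --plan "0 0 0 0;0 0 0 0"

```text
time_s: 14.45
tcp_pos: [0.5388, -0.115, 0.0338]
eef_rot: [-180.0, -0.0, 3.4]
contact_force: [-0.9, -1.1, -1.3]
gripper_width: 0.0297
```

Request:
drive_tool --plan "0 0 0.1 0;0 0 0.1 0;0 0 0.1 0;0 0 0.1 0" --fingers 0.05

```text
time_s: 14.95
tcp_pos: [0.5387, -0.115, 0.0325]
eef_rot: [180.0, 0.0, 3.5]
contact_force: [0.3, -0.5, 0.2]
gripper_width: 0.0414
```

Request:
drive_tool --plan "0 0 0 0;0 0 -2 0;0 0 -5 0;0 0 -9 0;0 0 -12 0;0 0 -12 0;0 0 -12 0"

```text
time_s: 15.82
tcp_pos: [0.5382, -0.115, 0.1522]
eef_rot: [-180.0, 0.0, 3.4]
contact_force: [-0.3, 1.0, -0.8]
gripper_width: 0.0415
```

```bash
python3 - <<'E'
from h import *
st(); cap('wrist','w5'); go((.49,-.1,.15,3.4),(.453,.19,.2,-43))
p=sc(0,.07)+np.array([-.0013,.0003])
print(proj('w5',[[*p,.032]]))
E
```

```text
{'time_s': 15.825, 'tcp_pos': [0.538, -0.115, 0.152], 'eef_rot': [-179.982, 0.02, 3.435], 'contact_force': [-0.322, 1.007, -0.788], 'gripper_width': 0.042, 'joints': [8.326, 12.892, -21.662, -0.024, -55.464, 85.123]}
-4.70 -1.78 0.17 0.001
-6.65 -30.95 -4.83 0.810
[[320.50430046 234.94355753]]
```

```bash
python3 - <<'E'
from h import *
go((.453,.1462,.13,-43.5))
E
```

```text
-6.91 -26.58 2.17 0.819
```

Request:
drive_tool --plan "-2 -6 0 0.15;-4 -12 0 0.3;-6 -18 0 0.45;-6.8 -23 1 0.6;-7 -26.6 2.2 0.75;-7 -26.6 2.2 0.82;-7 -26.6 2.2 0.82;-7 -26.6 2.2 0.82" --fingers -0.05

```text
time_s: 16.88
tcp_pos: [0.4526, 0.1458, 0.1301]
eef_rot: [179.9, 0.0, -43.5]
contact_force: [0.3, 1.1, -0.2]
gripper_width: 0.0459
```

Request:
drive_tool --plan "0 0 0 0;0 0 0 0;0 0 0 0"

```text
time_s: 17.25
tcp_pos: [0.4529, 0.146, 0.1307]
eef_rot: [-180.0, -0.0, -43.6]
contact_force: [-0.0, 0.2, -0.2]
gripper_width: 0.0458
```

```bash
python3 - <<'E'
from h import *
st(); cap('wrist','w6')
y=np.array([np.cos(np.radians(46.5)),np.sin(np.radians(46.5))]);x=np.array([-y[1],y[0]])
A=np.array([.453,.1460]); 
q=proj('w6',[[*(A+a*.012*x+b*.015*y),.018] for a,b in((1,1),(1,-1),(-1,-1),(-1,1))]); print(q.round(1))
u,v=q.mean(0).astype(int); print(u,v)
w=cv2.convertScaleAbs(cv2.imread('pics/w6.png'),alpha=1.2)[v-50:v+50,u-60:u+60]
p=cv2.imread('pics/w5.png')[235-50:285,320-80:400]
cv2.imwrite('pics/c6.png',np.hstack([cv2.resize(w,(480,400),interpolation=cv2.INTER_CUBIC),cv2.resize(p,(320,200),interpolation=cv2.INTER_CUBIC).repeat(1,0) if 0 else cv2.copyMakeBorder(cv2.resize(p,(320,200),interpolation=cv2.INTER_CUBIC),0,200,0,0,0)]))
E
```

```text
{'time_s': 17.25, 'tcp_pos': [0.453, 0.146, 0.131], 'eef_rot': [-179.984, -0.001, -43.552], 'contact_force': [-0.011, 0.16, -0.215], 'gripper_width': 0.046, 'joints': [41.646, 7.398, -32.069, -0.0, -50.517, 4.802]}
[[300.  253.5]
 [339.9 253.4]
 [340.4 222.5]
 [299.4 222.6]]
319 237
```

View pics/c6.png

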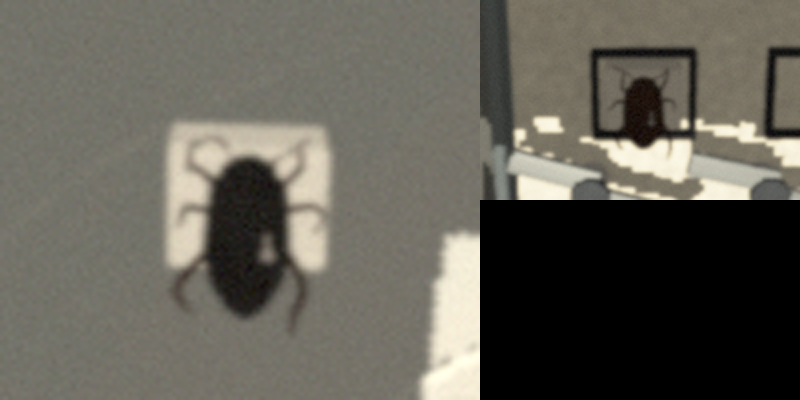

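Request:
drive_tool --plan "-0.1 0 5 0;-0.1 0 9 0;-0.1 0 11 0;-0.1 0 11.3 0;-0.1 0 11.3 0;-0.1 0 11.3 0"

```text
time_s: 18.05
tcp_pos: [0.4527, 0.1475, 0.0186]
eef_rot: [-179.9, -0.0, -43.5]
contact_force: [-0.4, 0.2, 0.3]
gripper_width: 0.0461
```

Request:
drive_tool --plan "0 0 0 0;0 0 0 0;0 0 0 0;0 0 0 0;0 0 0 0" --fingers 1 --squeeze 8

```text
time_s: 18.68
tcp_pos: [0.4522, 0.1472, 0.018]
eef_rot: [-180.0, -0.0, -43.5]
contact_force: [-1.5, -0.2, 6.3]
gripper_width: 0.0302
```

```bash
python3 - <<'E'
from h import *
st(); p=sc(-.0008,-.0695); print(p); go((*p,.15,3.4))
E
```

```text
{'time_s': 18.675, 'tcp_pos': [0.452, 0.147, 0.018], 'eef_rot': [-179.97, -0.009, -43.518], 'contact_force': [-1.463, -0.185, 6.251], 'gripper_width': 0.03, 'joints': [41.814, 17.167, -39.111, 0.013, -33.69, 4.658]}
[ 0.54678084 -0.25363629]
34.45 22.55 -13.20 -0.819
```

Request:
drive_tool --plan "0 0 -6 0;0 0 -12 0;4 3 -13 -0.1;8.5 6 -13 -0.25;13 9 -13 -0.4;18 12 -13 -0.5;22.5 15 -13 -0.6;27 18 -13 -0.7"

```text
time_s: 19.68
tcp_pos: [0.5239, -0.1713, 0.1474]
eef_rot: [-180.0, 0.0, -3.2]
contact_force: [1.0, 0.9, -0.2]
gripper_width: 0.0301
```

```bash
python3 - <<'E'
from h import *
go((*sc(-.0008,-.0692),.148,3.4))
E
```

```text
2.75 8.06 -0.06 -0.116
```

Request:
drive_tool --plan "1.5 4.5 0 -0.06;2.7 8 0 -0.12;2.7 8 0 -0.12;2.7 8 0 -0.12;2.7 8 0 -0.12;2.7 8 0 -0.12"

```text
time_s: 20.42
tcp_pos: [0.546, -0.2501, 0.1479]
eef_rot: [180.0, -0.0, 3.5]
contact_force: [-0.6, -0.7, -0.1]
gripper_width: 0.0297
```

```bash
python3 - <<'E'
from h import *
st(); cap('wrist','w7')
for k,y in((3,-.07),):
    P=[[*sc(a*.0185,y+b*.021),.022] for a,b in((1,1),(1,-1),(-1,-1),(-1,1))]
    q=proj('w7',P); print(q.round(1).tolist())
w=cv2.convertScaleAbs(cv2.imread('pics/w7.png'),alpha=.8)
u,v=q.mean(0).astype(int); print(u,v)
cv2.imwrite('pics/c7.png',cv2.resize(w[v-50:v+100,u-100:u+100],(800,600),interpolation=cv2.INTER_CUBIC))
E
```

```text
{'time_s': 20.425, 'tcp_pos': [0.546, -0.25, 0.148], 'eef_rot': [179.999, -0.025, 3.513], 'contact_force': [-0.558, -0.696, -0.119], 'gripper_width': 0.03, 'joints': [-5.988, 17.556, -15.733, -0.004, -56.686, 99.503]}
[[299.5, 208.2], [354.8, 208.5], [353.3, 254.4], [300.1, 254.1]]
326 231
```

View pics/c7.png

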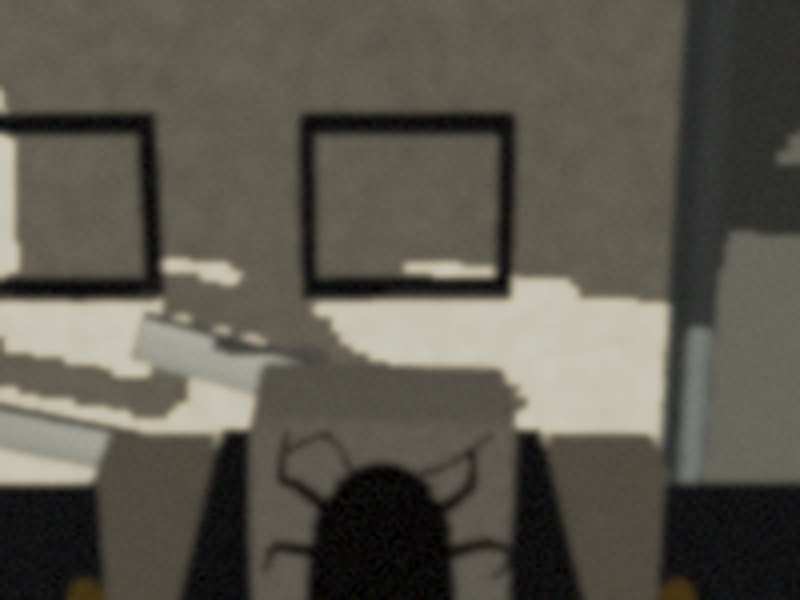

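```bash
python3 - <<'E'
from h import *
print(sc(-.0009,-.0706)); go((*sc(-.0009,-.0706),.033,3.5))
E
```

```text
[ 0.5467424  -0.25474016]
0.04 0.46 11.49 0.000
```

Request:
drive_tool --plan "0 0.4 2 0;0 0.4 5 0;0 0.4 8 0;0 0.4 9 0;0 0.4 9 0;0 0.4 9 0"

```text
time_s: 21.22
tcp_pos: [0.5471, -0.2551, 0.0589]
eef_rot: [180.0, -0.1, 3.5]
contact_force: [-0.8, 0.2, -0.9]
gripper_width: 0.0301
```

```bash
python3 - <<'E'
from h import *
st(); go((*sc(-.0009,-.0706),.0325,3.5))
E
```

```text
{'time_s': 21.225, 'tcp_pos': [0.547, -0.255, 0.059], 'eef_rot': [179.964, -0.105, 3.475], 'contact_force': [-0.801, 0.194, -0.884], 'gripper_width': 0.03, 'joints': [-6.456, 23.343, -20.705, 0.024, -45.842, 99.914]}
-0.04 -0.03 2.64 -0.000
```

Request:
drive_tool --plan "0 0 0.8 0;0 0 1.4 0;0 0 1.9 0;0 0 2.3 0;0 0 2.6 0;0 0 2.6 0;0 0 2.6 0"

```text
time_s: 22.1
tcp_pos: [0.5462, -0.2549, 0.0315]
eef_rot: [-180.0, -0.0, 3.4]
contact_force: [0.2, -0.2, -0.2]
gripper_width: 0.0301
```

Request:
drive_tool --plan "0 0 0 0;0 0 0 0;0 0 0 0;0 0 0 0" --fingers 0.05

```text
time_s: 22.6
tcp_pos: [0.5462, -0.255, 0.0316]
eef_rot: [-180.0, -0.0, 3.4]
contact_force: [0.0, 0.7, 0.3]
gripper_width: 0.0415
```

Request:
drive_tool --plan "0 0 0 0;0 0 -2 0;0 0 -5 0;0 0 -9 0;0 0 -12 0;0 0 -12 0;0 0 -12 0"

```text
time_s: 23.48
tcp_pos: [0.5458, -0.2548, 0.1511]
eef_rot: [-180.0, 0.0, 3.4]
contact_force: [0.2, -0.5, -0.3]
gripper_width: 0.0418
```

```bash
python3 - <<'E'
from h import *
st(); go((.46,-.17,.2,3.4))
E
```

```text
{'time_s': 23.475, 'tcp_pos': [0.546, -0.255, 0.151], 'eef_rot': [-179.976, 0.022, 3.433], 'contact_force': [0.161, -0.475, -0.346], 'gripper_width': 0.042, 'joints': [-6.471, 17.561, -15.236, -0.024, -57.229, 99.917]}
-8.05 -8.98 -4.89 0.001
```

Request:
drive_tool --plan "-5 -4 -3 0;-10 -7 -5 0;-12 -7.5 -5 0;-12 -7.5 -5 0;-12 -7.5 -5 0;-12 -7.5 -5 0"

```text
time_s: 24.22
tcp_pos: [0.4223, -0.1875, 0.2008]
eef_rot: [-180.0, 0.1, 3.4]
contact_force: [0.5, -0.0, 0.1]
gripper_width: 0.0416
```

```bash
python3 - <<'E'
from h import *
st(); cap('wrist','w8'); w=cv2.imread('pics/w8.png')
for y in(.07,-.07):
    print(proj('w8',[[*sc(-.0406-.001,y-.0167),.0615],[*sc(-.001,y),.032]]).round(1).tolist())
cv2.imwrite('pics/c8.png',cv2.resize(w[100:340,120:520],(800,480),interpolation=cv2.INTER_CUBIC))
E
```

```text
{'time_s': 24.225, 'tcp_pos': [0.422, -0.187, 0.201], 'eef_rot': [-179.997, 0.085, 3.434], 'contact_force': [0.525, -0.033, 0.13], 'gripper_width': 0.042, 'joints': [0.587, 1.713, -27.929, 0.001, -60.444, 92.846]}
[[255.2, 124.9], [237.7, 70.4]]
[[443.2, 125.6], [415.6, 71.2]]
```

View pics/c8.png

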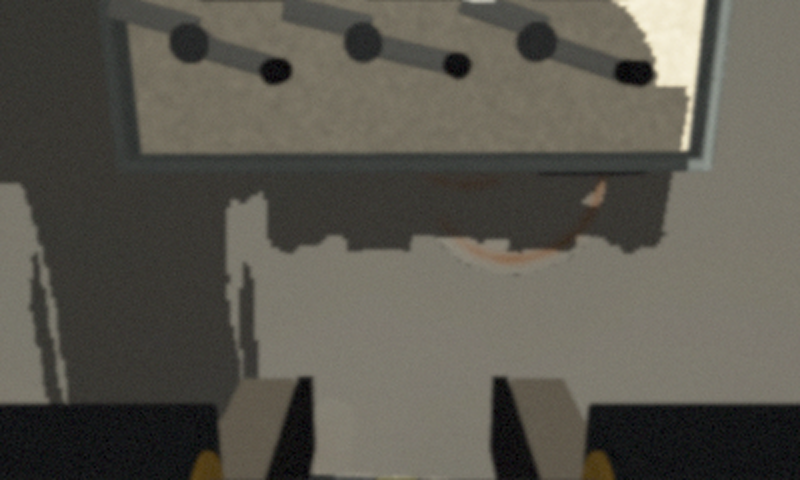

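```bash
python3 - <<'E'
from h import *
a=np.radians(YAW);R=np.array([[np.cos(a),-np.sin(a)],[np.sin(a),np.cos(a)]])
for y,px,pv in((.07,(268,71),(190,42)),(-.07,(645,73),(536,42))):
    k=R.T@(ray('w8',px[0]/2+120,px[1]/2+100,.0615)[:2]-O); q=R.T@(ray('w8',pv[0]/2+120,pv[1]/2+100,.036)[:2]-O)
    d=k-q; print('knob',k.round(4),'pivot',q.round(4),np.linalg.norm(d),np.arctan2(-d[1],-d[0]), 'nominal pivot',(-.036,y+.021))
E
python3 - <<'E'
from h import *
w=cv2.imread('pics/w8.png'); cv2.imwrite('pics/c9.png',cv2.resize(w[20:170,180:500],(800,375),interpolation=cv2.INTER_CUBIC))
E
```

```text
knob [-0.0492  0.0546] pivot [-0.0389  0.0899] 0.03679693699248951 1.2869365279536136 nominal pivot (-0.036, 0.09100000000000001)
knob [-0.0494 -0.087 ] pivot [-0.0384 -0.0498] 0.03878185973637214 1.2826189666529773 nominal pivot (-0.036, -0.049)
```

View pics/c9.png

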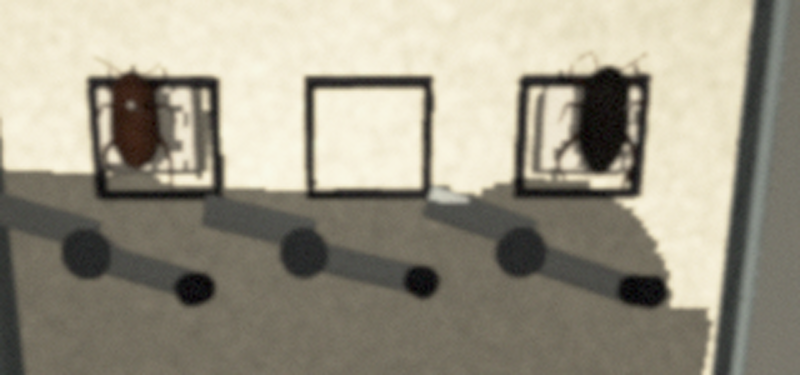

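```bash
python3 - <<'E'
from h import *
p=sc(-.0487,.0545);print(p); go((*p,.13,3.4),(*p,.054,3.4))
E
```

```text
[ 0.49203366 -0.13250349]
7.29 -5.07 7.08 0.000
7.29 -5.07 14.68 0.000
```

Request:
drive_tool --plan "4 -3 2 0;7.3 -5.1 5 0;7.3 -5.1 7 0;7.3 -5.1 7 0;7.3 -5.1 7 0;7.3 -5.1 7 0" --fingers 0.4

```text
time_s: 25.02
tcp_pos: [0.4922, -0.1323, 0.1326]
eef_rot: [180.0, -0.1, 3.4]
contact_force: [-0.5, -0.1, 0.3]
gripper_width: 0.0263
```

```bash
python3 - <<'E'
from h import *
p=sc(-.0487,.0545);st(); go((*p,.054,3.4))
E
```

```text
{'time_s': 25.025, 'tcp_pos': [0.492, -0.132, 0.133], 'eef_rot': [179.997, -0.101, 3.424], 'contact_force': [-0.536, -0.078, 0.259], 'gripper_width': 0.026, 'joints': [7.068, 10.361, -28.042, 0.012, -51.496, 86.349]}
-0.02 0.02 7.86 0.000
```

Request:
drive_tool --plan "0 0 4 0;0 0 7 0;0 0 7.8 0;0 0 7.8 0;0 0 7.8 0"

```text
time_s: 25.65
tcp_pos: [0.4927, -0.132, 0.0549]
eef_rot: [180.0, -0.1, 3.5]
contact_force: [-0.0, -0.8, -0.5]
gripper_width: 0.0256
```

Request:
drive_tool --plan "0 0 0 0;0 0 0 0;0 0 0 0;0 0 0 0" --fingers 1 --squeeze 6

```text
time_s: 26.15
tcp_pos: [0.4913, -0.1334, 0.0542]
eef_rot: [179.9, 0.1, 3.5]
contact_force: [-1.9, -8.9, 3.4]
gripper_width: 0.0096
```

Knob gripped (10 mm). I'll swing it shut.

Request:
drive_tool --plan "-0.65 -0.25 0 0;-1.3 -0.65 0 0;-1.8 -1.2 0 0;-2.25 -1.8 0 0;-2.55 -2.5 0 0;-2.7 -3.1 0 0;-2.75 -3.65 0 0;-2.75 -3.85 0 0"

```text
time_s: 27.15
tcp_pos: [0.4609, -0.096, 0.0534]
eef_rot: [179.9, 0.1, 3.5]
contact_force: [-2.3, -12.3, -1.3]
gripper_width: 0.0155
```

Request:
drive_tool --plan "0 0 0 0;0 -0.1 0 0;0 -0.1 0 0"

```text
time_s: 27.52
tcp_pos: [0.4609, -0.0954, 0.0534]
eef_rot: [179.9, 0.1, 3.5]
contact_force: [-1.5, -13.0, -0.5]
gripper_width: 0.0167
```

```bash
python3 - <<'E'
from h import *
st(); p=sc(-.0375-.038,.0905); print(p)
E
```

```text
{'time_s': 27.525, 'tcp_pos': [0.461, -0.095, 0.053], 'eef_rot': [179.908, 0.136, 3.458], 'contact_force': [-1.527, -13.003, -0.47], 'gripper_width': 0.017, 'joints': [12.416, 13.378, -37.731, 0.11, -39.039, 80.957]}
[ 0.46326588 -0.09805563]
```

Request:
drive_tool --plan "0 0.2 0 0;0 0.2 0 0;0 0.2 0 0;0 0.2 0 0" --fingers 0.4

```text
time_s: 28.02
tcp_pos: [0.4623, -0.096, 0.0537]
eef_rot: [-180.0, -0.0, 3.5]
contact_force: [0.1, -0.2, -0.6]
gripper_width: 0.0267
```

Request:
drive_tool --plan "0 0 -3 0;0 0 -7 0;0 0 -8 0;0 0 -8 0"

```text
time_s: 28.52
tcp_pos: [0.4623, -0.096, 0.134]
eef_rot: [-180.0, -0.1, 3.4]
contact_force: [-0.7, 0.0, -0.7]
gripper_width: 0.0265
```

```bash
python3 - <<'E'
from h import *
p=sc(-.0489,-.0862);st();print(p); go((*p,.13,3.4),(*p,.054,3.4))
E
```

```text
{'time_s': 28.525, 'tcp_pos': [0.462, -0.096, 0.134], 'eef_rot': [-179.973, -0.098, 3.447], 'contact_force': [-0.747, 0.035, -0.682], 'gripper_width': 0.026, 'joints': [12.224, 6.768, -32.29, -0.015, -50.841, 81.232]}
[ 0.49968806 -0.27299527]
2.67 17.89 0.40 0.001
2.67 17.89 8.00 0.001
```

Request:
drive_tool --plan "1 5 0 0;2 10 0 0;2.7 15 0.4 0;2.7 17.9 0.4 0;2.7 17.9 0.4 0;2.7 17.9 0.4 0;2.7 17.9 0.4 0"

```text
time_s: 29.4
tcp_pos: [0.4996, -0.2724, 0.1292]
eef_rot: [-180.0, 0.0, 3.5]
contact_force: [-1.0, 0.1, 0.1]
gripper_width: 0.0261
```

```bash
python3 - <<'E'
from h import *
p=sc(-.0489,-.0862);st(); go((*p,.054,3.4))
E
```

```text
{'time_s': 29.4, 'tcp_pos': [0.5, -0.272, 0.129], 'eef_rot': [-179.985, 0.03, 3.507], 'contact_force': [-0.975, 0.09, 0.104], 'gripper_width': 0.026, 'joints': [-8.907, 15.915, -20.938, -0.011, -53.179, 102.42]}
0.01 0.06 7.52 0.002
```

Request:
drive_tool --plan "0 0 4 0;0 0 7 0;0 0 7.5 0;0 0 7.5 0;0 0 7.5 0"

```text
time_s: 30.02
tcp_pos: [0.5007, -0.2733, 0.056]
eef_rot: [180.0, -0.1, 3.5]
contact_force: [-0.4, 0.1, -0.3]
gripper_width: 0.0264
```

Request:
drive_tool --plan "0 0 0 0;0 0 0 0;0 0 0 0;0 0 0 0" --fingers 1 --squeeze 6

```text
time_s: 30.52
tcp_pos: [0.5, -0.2735, 0.055]
eef_rot: [180.0, -0.0, 3.5]
contact_force: [-0.9, -0.6, 4.5]
gripper_width: 0.0095
```

Request:
drive_tool --plan "-0.65 -0.25 0 0;-1.3 -0.65 0 0;-1.8 -1.2 0 0;-2.25 -1.8 0 0;-2.55 -2.5 0 0;-2.7 -3.1 0 0;-2.75 -3.65 0 0;-2.75 -3.85 0 0"

```text
time_s: 31.52
tcp_pos: [0.4689, -0.2369, 0.0543]
eef_rot: [180.0, 0.1, 3.5]
contact_force: [-3.4, -11.8, -0.2]
gripper_width: 0.0129
```

Request:
drive_tool --plan "0 0 0 0;0 0 0 0;0 0 0 0"

```text
time_s: 31.9
tcp_pos: [0.4689, -0.2374, 0.0543]
eef_rot: [179.9, 0.1, 3.5]
contact_force: [-2.9, -11.5, -1.2]
gripper_width: 0.0121
```

Request:
drive_tool --plan "0 0.2 0 0;0 0.2 0 0;0 0.2 0 0;0 0.2 0 0;0 0.2 -3 0;0 0.2 -7 0;0 0.2 -10 0;0 0.2 -10 0" --fingers 0.4

```text
time_s: 32.9
tcp_pos: [0.4718, -0.2387, 0.1572]
eef_rot: [179.9, -0.3, 3.5]
contact_force: [-0.1, 0.4, -0.5]
gripper_width: 0.0265
```

```bash
python3 - <<'E'
from h import *
st(); go((.43,-.185,.2,3.4))
E
```

```text
{'time_s': 32.9, 'tcp_pos': [0.472, -0.239, 0.157], 'eef_rot': [179.931, -0.295, 3.477], 'contact_force': [-0.114, 0.368, -0.527], 'gripper_width': 0.026, 'joints': [-5.548, 10.442, -24.16, 0.026, -55.096, 99.01]}
-3.84 -5.61 -4.28 0.001
```

Request:
drive_tool --plan "-4 -5.6 -4.3 0;-4 -5.6 -4.3 0;-4 -5.6 -4.3 0;-4 -5.6 -4.3 0;-4 -5.6 -4.3 0"

```text
time_s: 33.52
tcp_pos: [0.4268, -0.1853, 0.1967]
eef_rot: [-180.0, 0.1, 3.4]
contact_force: [-0.6, 0.6, 0.1]
gripper_width: 0.0263
```

```bash
python3 - <<'E'
from h import *
st(); cap('wrist','w10'); cap('top','t10')
w=cv2.imread('pics/w10.png'); cv2.imwrite('pics/c10.png',cv2.resize(w[20:220,160:500],(800,470),interpolation=cv2.INTER_CUBIC))
E
```

```text
{'time_s': 33.525, 'tcp_pos': [0.427, -0.185, 0.197], 'eef_rot': [-179.992, 0.089, 3.421], 'contact_force': [-0.601, 0.612, 0.095], 'gripper_width': 0.026, 'joints': [0.868, 2.274, -27.925, -0.005, -59.891, 92.555]}
```

View pics/c10.png

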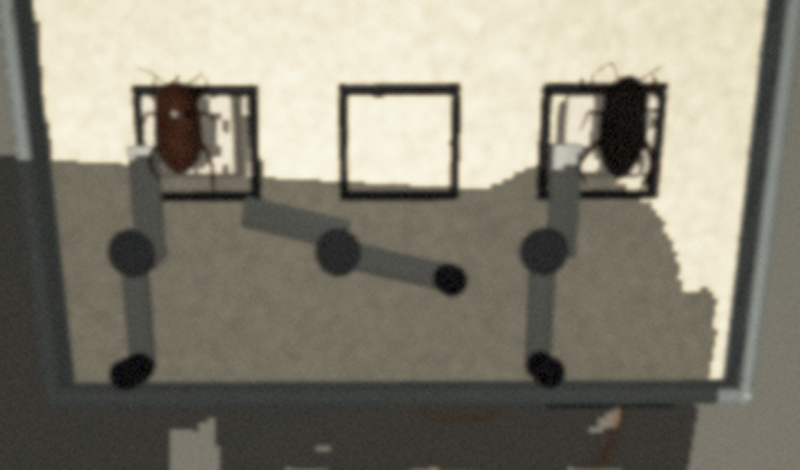

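```bash
python3 - <<'E'
from h import *
go((.427,-.185,.33,3.4),(.651,-.177,.33,-86.5))
E
```

```text
0.03 -0.03 -13.32 0.000
22.43 0.50 -13.32 1.569
```

Request:
drive_tool --plan "0 0 -6 0;0 0 -12 0.15;2 0 -13.3 0.3;6 0 -13.3 0.5;10 0 -13.3 0.7;14 0 -13.3 0.9;18 0.2 -13.3 1.1;22.4 0.5 -13.3 1.3"

```text
time_s: 34.62
tcp_pos: [0.6521, -0.1769, 0.3298]
eef_rot: [180.0, 0.0, -67.8]
contact_force: [-0.8, 0.0, 1.6]
gripper_width: 0.0263
```

```bash
python3 - <<'E'
from h import *
st();go((.651,-.177,.3,-86.5))
E
```

```text
{'time_s': 34.625, 'tcp_pos': [0.652, -0.177, 0.33], 'eef_rot': [179.954, 0.016, -67.834], 'contact_force': [-0.81, 0.012, 1.569], 'gripper_width': 0.026, 'joints': [1.312, 18.396, 9.738, 0.002, -81.389, 20.854]}
-0.03 0.10 2.98 0.326
```

Request:
drive_tool --plan "0 0.1 0 0.17;0 0.1 0 0.33;0 0.1 0 0.33;0 0.1 0 0.33"

```text
time_s: 35.12
tcp_pos: [0.6498, -0.1771, 0.3302]
eef_rot: [180.0, 0.0, -86.2]
contact_force: [0.7, -0.2, -0.4]
gripper_width: 0.0263
```

```bash
python3 - <<'E'
from h import *
st();go((.6505,-.177,.24,-86.5)); cap('wrist','w11');cap('scene','s11')
q=proj('w11',[[*sc(.107-.001,b),.251] for b in(-.055,.055)]);print(q)
w=cv2.imread('pics/w11.png');s=cv2.imread('pics/s11.png')
cv2.imwrite('pics/c11.png',np.hstack([cv2.resize(w,(480,360)),cv2.resize(s[60:300,240:440],(300,360))]))
E
```

```text
{'time_s': 35.125, 'tcp_pos': [0.65, -0.177, 0.33], 'eef_rot': [179.97, 0.002, -86.176], 'contact_force': [0.716, -0.168, -0.439], 'gripper_width': 0.026, 'joints': [1.299, 18.162, 9.452, -0.001, -81.32, 2.525]}
-0.01 -0.07 9.02 0.006
[[319.85362669 168.06301269]
 [318.30444119 327.13359744]]
```

View pics/c11.png

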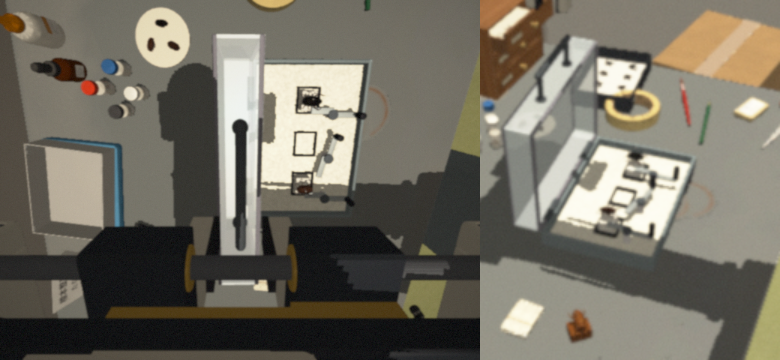

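Request:
drive_tool --plan "0 0 4 0;0 0 7 0;0 0 8.5 0;0 0 9 0;0 0 9 0;0 0 9 0"

```text
time_s: 35.98
tcp_pos: [0.6503, -0.177, 0.2419]
eef_rot: [-179.9, -0.0, -86.3]
contact_force: [0.7, -0.4, 0.0]
gripper_width: 0.026
```

Request:
drive_tool --plan "0 0 0 0;0 0 0 0;0 0 0 0;0 0 0 0" --fingers 1 --squeeze 20

```text
time_s: 36.48
tcp_pos: [0.6499, -0.1769, 0.2409]
eef_rot: [-180.0, -0.0, -86.4]
contact_force: [0.2, -0.1, 2.0]
gripper_width: 0.0093
```

```bash
python3 - <<'E'
from h import *
st()
# ideal arc about hinge, bar = TCP+11mm; tool +y = toward robot, +z down, from measured pose
s=r.get_state();H=np.array([.6330,.0305]);x,z=s['tcp_pos'][0]-H[0],s['tcp_pos'][2]+.011-H[1]
Rr=np.hypot(x,z);a0=np.arctan2(z,x);print('R',Rr,'hood',np.pi-a0-np.arctan2(22,220))
for d in range(0,92,4):
    a=a0+np.radians(d);print(d,'%.1f %.1f'%(-(Rr*np.cos(a)-x)*100,-(Rr*np.sin(a)-z)*100))
E
```

```text
{'time_s': 36.475, 'tcp_pos': [0.65, -0.177, 0.241], 'eef_rot': [-179.968, -0.008, -86.354], 'contact_force': [0.212, -0.052, 2.016], 'gripper_width': 0.009, 'joints': [1.321, 20.191, 0.987, 0.007, -70.763, 2.323]}
R 0.2220582189277836 hood 1.5473665289092347
0 0.0 -0.0
4 1.5 -0.1
8 3.1 -0.0
12 4.6 0.1
16 6.2 0.4
20 7.7 0.8
24 9.2 1.2
28 10.6 1.8
32 12.0 2.5
36 13.3 3.2
40 14.6 4.1
44 15.9 5.0
48 17.0 6.1
52 18.1 7.2
56 19.1 8.4
60 20.0 9.6
64 20.9 10.9
68 21.6 12.3
72 22.2 13.7
76 22.8 15.1
80 23.2 16.6
84 23.5 18.1
88 23.8 19.7
```

Request:
drive_tool --plan "0 0.7 -0.1 0;0 1.5 -0.1 0;0 3.1 0 0;0 4.6 0.1 0;0 6.2 0.4 0;0 7.7 0.8 0;0 9.2 1.2 0;0 10.6 1.8 0"

```text
time_s: 37.48
tcp_pos: [0.5427, -0.1836, 0.2222]
eef_rot: [180.0, 0.0, -86.4]
contact_force: [1.5, 0.9, -0.1]
gripper_width: 0.0094
```

```bash
python3 - <<'E'
from h import *
st()
E
```

```text
{'time_s': 37.475, 'tcp_pos': [0.543, -0.184, 0.222], 'eef_rot': [179.989, 0.014, -86.367], 'contact_force': [1.502, 0.858, -0.125], 'gripper_width': 0.009, 'joints': [0.86, 11.496, -13.517, -0.015, -64.999, 2.78]}
```

Request:
drive_tool --plan "0 1.4 0.7 0;0 2.7 1.4 0;0 4 2.3 0;0 5.3 3.2 0;0 6.4 4.3 0;0 7.5 5.4 0;0 8.5 6.6 0;0 9.4 7.8 0"

```text
time_s: 38.48
tcp_pos: [0.4496, -0.1896, 0.1437]
eef_rot: [-180.0, 0.0, -86.4]
contact_force: [1.5, 3.6, -1.0]
gripper_width: 0.0095
```

Request:
drive_tool --plan "0 0.7 1 0;0 1.3 2 0;0 1.8 3 0;0 2.2 4.1 0;0 2.7 5.2 0;0 3 6.3 0;0 3.3 7.2 0;0 3.4 8 0"

```text
time_s: 39.48
tcp_pos: [0.4159, -0.1918, 0.0639]
eef_rot: [180.0, -0.0, -86.4]
contact_force: [-0.1, 3.6, -1.4]
gripper_width: 0.0092
```

Request:
drive_tool --plan "0 0.1 0.4 0;0 0.2 0.8 0;0 0.2 1.2 0;0 0.2 1.6 0;0 0.2 1.9 0;0 0.2 2.2 0;0 0.2 2.4 0;0 0.2 2.4 0"

```text
time_s: 40.48
tcp_pos: [0.4131, -0.1925, 0.0419]
eef_rot: [179.9, -0.1, -86.3]
contact_force: [-9.9, 2.1, 25.0]
gripper_width: 0.0092
```

```bash
python3 - <<'E'
from h import *
st()
E
```

```text
{'time_s': 40.475, 'tcp_pos': [0.413, -0.193, 0.042], 'eef_rot': [179.891, -0.055, -86.312], 'contact_force': [-9.926, 2.146, 24.959], 'gripper_width': 0.009, 'joints': [-0.046, 13.25, -40.245, 0.104, -36.61, 3.65]}
```

Request:
drive_tool --plan "0 0 -0.2 0;0 0 -0.2 0;0 0 -0.2 0;0 0 -0.2 0" --fingers 0.45

```text
time_s: 40.98
tcp_pos: [0.4142, -0.1919, 0.0424]
eef_rot: [180.0, -0.0, -86.4]
contact_force: [1.3, 0.0, -0.8]
gripper_width: 0.0237
```

Request:
drive_tool --plan "0 0 -2 0;0 0 -6 0;0 0 -12 0;0 0 -17 0;0 0 -18 0;0 0 -18 0;0 0 -18 0"

```text
time_s: 41.85
tcp_pos: [0.4134, -0.1917, 0.2209]
eef_rot: [179.8, 0.0, -86.4]
contact_force: [0.3, 0.2, 0.3]
gripper_width: 0.0242
```

```bash
python3 - <<'E'
from h import *
st(); cap('wrist','w12');cap('top','t12')
print(proj('t12',[[*sc(-.13,.055),.052],[*sc(-.13,-.055),.052]]))
w=cv2.imread('pics/w12.png');s=cv2.imread('pics/t12.png')
cv2.imwrite('pics/c12.png',np.hstack([cv2.resize(w,(400,300)),cv2.resize(s[160:300,330:490],(343,300))]))
E
```

```text
{'time_s': 41.85, 'tcp_pos': [0.413, -0.192, 0.221], 'eef_rot': [179.846, 0.036, -86.374], 'contact_force': [0.333, 0.243, 0.298], 'gripper_width': 0.024, 'joints': [-0.009, 0.075, -26.767, -0.029, -63.314, 3.649]}
[[390.48300575 289.90483405]
 [441.98152545 286.39335455]]
```

View pics/c12.png

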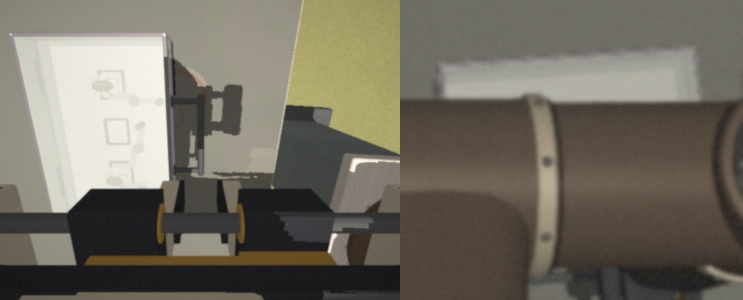

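```bash
python3 -c "
from plant import r
print(r.close_job())"
```

```text
the job is handed in; nothing more can be done
None
```

I completed the whole sequence and handed the job in at about 42 s of robot time; the hand-in gave no verdict.

- **Hood up:** I raised the hood slowly to its rear stop, to about 1.55 rad going by the gripper's position.
- **Specimens:** Only two white foam blocks were on the desk. The brown beetle went into pocket 1 and the black one into pocket 3. The coloured look-alikes and the bystander objects were never gripped or approached.
- **Clamps:** I swung clamp levers 1 and 3 until they met their stops. The lever of the empty middle pocket stays open.
- **Hood down:** I lowered it by hand at about 0.5 rad/s, slower at the end, until it rested on the rim. It pushed back with about 25 N, and the handle ended within 1 mm of where it started.

**Last checks:** The wrist picture before lowering showed both blocks upright in their pockets, with the clamp tabs over their left edges. The picture after lowering showed the hood shut, the clamps still shut and the gripper clear. The wrist and top cameras disagreed by 1–2 mm; I used the wrist readings for the fits. The last top view was blocked by the arm, so it could not confirm the result. I took no separate picture of the bystanders at the end.

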